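# Zero the coating gauge and hold it on the marked spot of the sloping test panel

## Task

Lift the pen-shaped coating-thickness gauge out of its cradle and check its zero: press it upright, gently, on the middle of the bare steel zero plate, sleeve pushed fully in, for about a second. Then place it square to the sloping coated panel inside the drawn ring, touching the coating nowhere else, and press gently until the sleeve is fully in. Finish while still holding the gauge there, steady and lightly pressed, and leave the bottle, the beaker and the dish where they are.

Things in the scene. Friction and masses are not known exactly. Their poses are not given: they have to be found in the camera images.
- gauge: Pen-shaped gauge, 0.09 to 0.16 kg. Origin at its measuring tip, z up its axis. Grey barrel, 26 mm diameter, from z = 22 mm (flat shoulder) to 130 mm (top, with a small screen). Below: brass tip (5 mm diameter, ends at z = 0) inside a steel sleeve, 16 mm outside diameter, mouth at z = -6 mm when out. Starts upright in the cradle, tip 10 mm above the bench; loose, lifts straight out.
- sleeve (a joint): How far the gauge's sleeve is pushed in, in m: 0 = out, 0.006 = fully in, mouth level with the tip (may read up to 0.0068 pressed hard). It is sprung: about 1 N to start it, 0.7 N more for each mm, about 5 N fully in; beyond that the tip itself rests on the work, hard.
- cradle: Round, heavy, black desk cradle fixed to the bench, 76 mm in diameter at its foot, 67 mm above, 58 mm tall. Origin under its centre, z up. The gauge stands on its axis in a bore 29 mm wide, shoulder 32 mm above the bench; 82 mm of barrel stands free above the cradle.
- zero_plate: Bare steel disc lying loose and flat on the bench, 50 mm in diameter, 8 mm thick, 0.12 kg. Origin at the centre of its underside, z up.
- stand: Base of the tilting aluminium panel rest, fixed to the bench, 170 x 150 mm, 12 mm thick. Origin under its centre, z up, x points towards the high side of the slope. Beside the tray on each side (66 mm from the middle) a curved steel bar rises to 77 mm above the bench.
- panel: White-coated test panel, 150 x 100 mm, 2 mm thick, together with the hinged tray it is clipped to; clamped, does not move when pressed. Slopes up at 0.2 to 0.5 rad from a hinge along its low edge. Origin on that hinge, mid-width, 30 mm above the bench; x points up the slope, y across it, z square out of the coating. The panel covers x = 7 to 157 mm, its surface at z = 2 mm; a bare strip runs along its high edge.
- spot (a point): Centre of the black ring drawn on the coating (inside diameter 32 mm, line 2 mm wide), on the coated surface. z points square out of the coating, x up the slope. It lies at x = 94, y = 12, z = 2 mm in the panel's frame.
- amber_bottle: Amber glass bottle with black cap, 74 mm in diameter, 152 mm tall, loose bystander. Origin under its centre.
- beaker: Empty glass beaker, 81 mm in diameter, 110 mm tall, with a glass rod leaning in it up to 190 mm above the bench, loose bystander. Origin under its centre.
- petri_dish: Closed flat glass dish, 93 mm in diameter, 16 mm tall, loose bystander. Origin under its centre.

How it is judged (in metres and radians):
On the way:
1. the gauge stands upright on the middle of the zero plate, sleeve fully in, for half a second (value of joint sleeve above 0.0045 m and contact force between gauge and zero_plate above 2.5 N and angle between gauge's own z axis and vertical below 0.12 rad and horizontal distance between gauge and zero_plate below 0.015 m and contact force between the fingers and gauge above 1 N), for 0.5 s.
At the end, for the whole second after the job is handed in: Still held: gauge tip within 8.5 mm of the ring's centre, axis within 0.12 rad of square to the panel, sleeve at least 4.5 mm in, 2.5 to 15 N on the panel, under 10 mm/s; bottle, beaker and dish within 20 mm of their start; the zero check came first (distance between gauge and spot below 0.0085 m and angle between the z axis of gauge and the z axis of spot, either way round below 0.12 rad and value of joint sleeve above 0.0045 m and contact force between gauge and panel between 2.5 and 15 N and contact force between the fingers and gauge above 1 N and linear speed of gauge below 0.01 m/s and distance of each of amber_bottle, beaker, petri_dish from where it was at the start of the episode below 0.02 m); the arm keeps its last pose, push and grip.
It fails at once if the gauge is pressed hard (over 40 N) on the zero plate or the panel (contact force between gauge and panel above 40 N or contact force between gauge and zero_plate above 40 N).
It fails at once if the coated panel is touched away from the ring (tip more than 16 mm from its centre) (contact force between anything else and panel above 0.5 N and distance between gauge and spot above 0.016 m).
It fails at once if the bottle, the beaker or the dish is pushed (over 20 mm) or tipped (distance of any of amber_bottle, beaker, petri_dish from where it was at the start of the episode above 0.02 m or angle between any of amber_bottle, beaker's own z axis and vertical above 0.3 rad).
It also fails if it takes over 50 s, if anything falls off the work surface, if the arm or the gripper's body presses on something with over 40 N, if the wrist force passes 120 N, or if a joint passes its speed limit or range.

## Robot

A 6-joint arm with a two-finger parallel gripper is mounted at the origin on the work surface. World frame = base frame: x ahead of the robot, y to its left, z up, the work surface at z = 0. Lengths are in mm, angles in degrees, forces in N, time in s.
With the tool pointing down it reaches from about 350 to 850 mm from the base axis. Payload 8.1 kg.
Tool frame: the origin (TCP) lies at the very end of the fingers, on their centre line; the grasp point (between the pads) lies 19 mm behind it; z points along the fingers, y is the direction in which the jaws open and shut (so a half turn about z gives the same grasp; the last joint's range is limited). The gripper opens to 85 mm and grips with 20 to 120 N. Pads are 22 mm wide; open, the fingers measure 114 mm over their backs; the gripper's body (76 mm by 85 mm) begins 54 mm behind the grasp point. The pads swing forward as they close: fully open they stand 13 mm farther back than shut.
Start: joints at [-70.898, 7.471, 85.268, -0, 87.261, -4.893], TCP at [244.019, -548.143, 231.292] pointing down, gripper open.
Joint ranges: [-169.43, 169.43], [-51.17, 129.36], [1.28, 143.12], [-76.62, 256.62], [0, 156.53], [-152.29, 152.29]. Speed limits (degrees/s): [136.94, 136.94, 159.86, 180, 180, 180].

## Interface

Orientations are given as [roll, pitch, yaw] about the fixed x, y, z axes, in that order (R = Rz(yaw) Ry(pitch) Rx(roll)).
In Python, from bench import r gives the robot as it stands.
- The arm moves only by the shell command python3 -m crank 'ROWS' [OPENING] [FORCE]. ROWS is JSON, a list that holds one entry, the list of rows, each a list of 6 numbers: the shift along the tool's x, y, z in m, then the turn, a rotation vector about the tool's x, y, z in rad. A call has 1 to 10 rows; each row is the pose to reach, as a shift and turn from the pose measured when the call began, along the tool's axes at that moment; what a row does not reach only later rows make up. A row lasts 1/8 s, in which the tool goes at most 62.5 mm and 10.7 degrees, less where a joint would pass 70% of its speed; a pose out of reach is approached as far as the arm can. A call with a gripper value outside its range is refused whole. OPENING is the closure, from 0 (fully open) to 1 (shut), set as the call begins (- or left out, the last holds). The fingers move at their own pace and stop on an object; FORCE is the grip in N (left out, the last holds). Time passes only in rows, so rows that repeat a pose let the fingers close. It gives the time, the measured TCP pose, the force and the opening at its end, in the units of the state.
- r.sense(): the state, without advancing time (a new reading comes with each control period).
- r.snapshot(name): name is "scene" or "top" or "wrist"; returns (picture, depth): 400x640x3 uint8, blue, green, red; 400x640 float32, mm along the optical axis (not along the pixel's ray), 0 where there is no reading.
- r.get_calibration(name): a dict with "mtx" (3x3 intrinsics, pixels), "cam_to_world" (4x4, takes a point from camera to world coordinates). Camera axes: x right, y down, z forward; pixel columns grow to the right and rows downward; lengths in mm; the calibration is good to about 2 mm. A picture is of the moment at which its call begins: read the wrist's pose just before it. get_calibration takes no time and is no camera call; for the wrist camera it gives the pose at the moment of the call.
- r.hand_in(): hands the job in, once; it reports no verdict.
Trained networks look in the newest picture that a camera, given by its name, has taken for a name from the list of things; names that differ only in an ending like _2 or _b are one class to them, and where a whole thing is asked for, a point or a joint stands for the part that bears it (a point fixed in the world has none). Each returns a list of dicts, best first, with "conf" (0 to 1); they miss things now and then, are a little off and sometimes report something else, mostly with a low value. They report only what shows in the picture. A call takes as long as a camera call.
- r.look_for(thing, camera): "extent" ([left, top, right, bottom] in pixels, round what is visible of it).
- r.landmark_of(thing, camera): "pixel" ([column, row] in pixels: a listed point, or the origin of a listed thing).
The state is a dict: "time": time; "joint_pos": joint angles; "qd": joint speeds; "joint_efforts": joint torques, N m; "tool_pos": TCP position; "tcp_rot": TCP orientation; "ft_force": force on the tool from outside, world axes, zero at the start; "wrist_torque": the same for the moment, N m; "finger_gap": finger opening in mm.
Only numpy, scipy, OpenCV 4.12 (cv2) and the standard library are available. Lean on these libraries where they do the work, as an engineer would, in place of code of your own. Each camera call takes 0.05 s, during which the arm holds its last target.

## Working session

There is one attempt and no reset: what is moved stays moved. The work goes in short steps, Python scripts to look and compute and a shell command to move; the robot and the scene stay as the last step left them, time stands still between calls to the robot, and variables do not carry over. Pictures are saved under pics/ and viewed, and the job is handed in when it is done.

```bash
ls; mkdir -p pics
python3 - <<'E'
from bench import r
import cv2
s=r.sense()
print({k:s[k] for k in('time','joint_pos','tool_pos','tcp_rot','ft_force','finger_gap')})
for n in("scene","top"):
    p,d=r.snapshot(n); cv2.imwrite(f'pics/{n}0.png',p)
    c=r.get_calibration(n); print(n,c)
    for t in("gauge","cradle","zero_plate","stand","panel","spot","amber_bottle","beaker","petri_dish"):
        print(t,[(x['conf'],x['pixel']) for x in r.landmark_of(t,n)[:2]])
E
```

```text
pics
{'time': 0.0, 'joint_pos': array([-7.08992574e+01,  7.51467317e+00,  8.53294908e+01, -2.66537203e-04,
        8.72614274e+01, -4.89259694e+00]), 'tool_pos': array([ 243.8211678 , -547.6243857 ,  230.24693819]), 'tcp_rot': array([-1.79894771e+02, -8.74044681e-03,  2.39933445e+01]), 'ft_force': array([ 0.68400201,  0.68381894, -0.44921377]), 'finger_gap': 85.23724601471197}
scene {'mtx': array([[438.85304404,   0.        , 318.65539044],
       [  0.        , 438.85304404, 200.97503679],
       [  0.        ,   0.        ,   1.        ]]), 'cam_to_world': array([[-7.53813523e-01,  3.64471905e-01, -5.46740709e-01,
         1.23330167e+03],
       [ 6.57018840e-01,  4.05971639e-01, -6.35226945e-01,
         7.65633104e+02],
       [-9.56115249e-03, -8.38061608e-01, -5.45491820e-01,
         7.04410993e+02],
       [ 0.00000000e+00,  0.00000000e+00,  0.00000000e+00,
         1.00000000e+00]])}
gauge [(0.28, [413.1, 250.0])]
cradle [(0.83, [414.4, 251.9])]
zero_plate []
stand [(0.98, [340.6, 214.9])]
panel [(0.6, [359.5, 197.8])]
spot [(0.71, [343.1, 205.4])]
amber_bottle [(0.63, [228
[... 225 characters left out ...]
    ,   1.        ]]), 'cam_to_world': array([[-1.87325427e-02, -9.88989804e-01,  1.46793251e-01,
         4.42991958e+02],
       [-9.99571070e-01,  1.52191523e-02, -2.50210504e-02,
         3.23257353e+01],
       [ 2.25114949e-02, -1.47198995e-01, -9.88850691e-01,
         1.18021638e+03],
       [ 0.00000000e+00,  0.00000000e+00,  0.00000000e+00,
         1.00000000e+00]])}
gauge [(0.57, [199.4, 251.3])]
cradle [(0.56, [201.8, 254.7])]
zero_plate [(0.8, [459.9, 260.1])]
stand [(0.95, [298.3, 231.8])]
panel [(0.86, [303.2, 265.3])]
spot [(0.93, [290.5, 223.4])]
amber_bottle [(0.88, [411.5, 157.6])]
beaker [(0.92, [196.6, 163.8])]
petri_dish [(0.66, [306.3, 138.6]), (0.41, [203.4, 252.9])]
```

View pics/scene0.png

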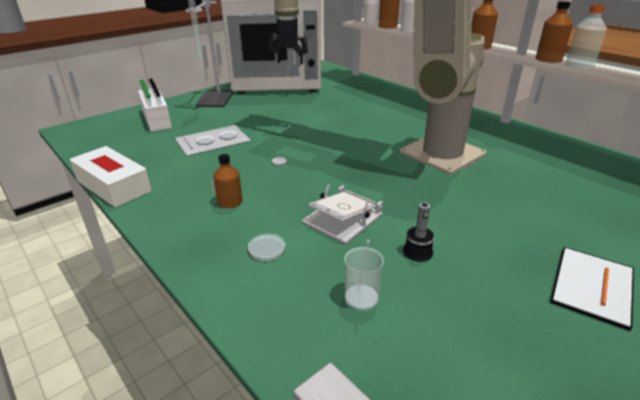

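View pics/top0.png

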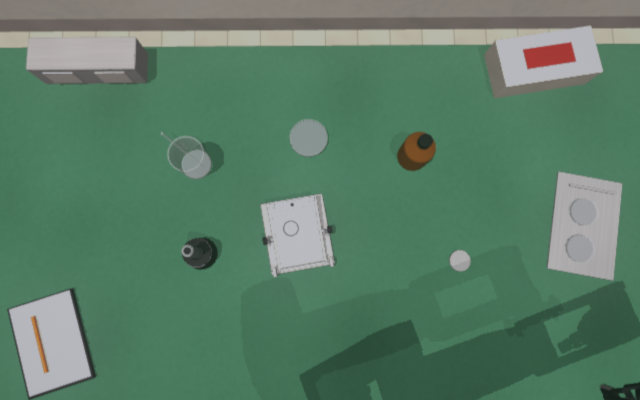

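The scene view shows the gauge in its cradle at (420,240), the panel at (345,205) and the plate at (279,161). In the top view the cradle is at (199,253), the ring at (290,228), the plate at (460,261), the beaker at (193,160), the dish at (308,138) and the bottle at (415,152).

```bash
cat > h.py <<'E'
from bench import r
import numpy as np, cv2
from scipy.spatial.transform import Rotation as R
def ray(n,px,c=None):
    c=c or r.get_calibration(n); K=np.array(c['mtx']);T=np.array(c['cam_to_world'])
    d=T[:3,:3]@np.linalg.solve(K,[px[0],px[1],1.]); return T[:3,3],d
def onz(n,px,z,c=None):
    o,d=ray(n,px,c); return o+d*(z-o[2])/d[2]
def cloud(n,d,c=None):
    c=c or r.get_calibration(n); K=np.array(c['mtx']);T=np.array(c['cam_to_world'])
    v,u=np.indices(d.shape); P=np.stack([(u-K[0,2])/K[0,0]*d,(v-K[1,2])/K[1,1]*d,d],-1)
    return P@T[:3,:3].T+T[:3,3]
def tcp():
    s=r.sense(); return np.array(s['tool_pos']),R.from_euler('xyz',s['tcp_rot'],degrees=True)
E
python3 - <<'E'
from h import *
np.set_printoptions(precision=1,suppress=True)
p,d=r.snapshot("top")
for t,z in(("gauge",10),("cradle",0),("zero_plate",0),("stand",0),("panel",30),("spot",55),("amber_bottle",0),("beaker",0),("petri_dish",0)):
    for n in("top","scene"):
        if n=="scene": r.snapshot(n) if t=="gauge" else 0
        l=r.landmark_of(t,n)
        if l: print(t,n,l[0]['conf'],onz(n,l[0]['pixel'],z))
P=cloud("top",d)
# gauge top
def box(c,w,zmin,zmax):
    m=(d>0)&(abs(P[...,0]-c[0])<w)&(abs(P[...,1]-c[1])<w)&(P[...,2]>zmin)&(P[...,2]<zmax); return m
print("bench z", np.median(P[300:330,100:200,2]))
E
```

```text
gauge top 0.6 [493.7 285.3  10. ]
gauge scene 0.72 [779.4  42.8  10. ]
cradle top 0.81 [493.6 282.8   0. ]
cradle scene 0.72 [502.9 278.4   0. ]
zero_plate top 0.57 [ 468.3 -333.3    0. ]
zero_plate scene 0.44 [ 475.6 -344.8    0. ]
stand top 0.85 [542.7  56.5   0. ]
stand scene 0.71 [543.   50.8   0. ]
panel top 0.97 [461.8  36.7  30. ]
panel scene 0.95 [466.2  48.3  30. ]
spot top 0.74 [550.4  71.8  55. ]
spot scene 0.98 [552.8  67.7  55. ]
amber_bottle top 0.86 [ 719.2 -231.2    0. ]
amber_bottle scene 0.78 [ 731.4 -231.2    0. ]
beaker top 0.64 [711.6 292.3   0. ]
beaker scene 0.71 [714.6 305.    0. ]
petri_dish top 0.74 [771.2  29.3   0. ]
petri_dish scene 0.75 [787.7  35.3   0. ]
bench z 0.2359843053914119
```

Run:
```python
from h import *
np.set_printoptions(precision=2,suppress=True)
for n in("top","scene"):
    p,d=r.snapshot(n); P=cloud(n,d)
    def sel(c,w,a,b): 
        m=(d>0)&(np.hypot(P[...,0]-c[0],P[...,1]-c[1])<w)&(P[...,2]>a)&(P[...,2]<b); return P[m]
    for nm,c,w,a,b in(("gaugetop",(497,283),40,130,150),("barrel",(497,283),40,75,130),("cradletop",(497,283),50,50,62),("plate",(468,-335),45,5,12)):
        q=sel(c,w,a,b); print(n,nm,len(q), q.mean(0) if len(q) else '', (q.min(0)+q.max(0))/2 if len(q) else '')
    # panel plane
    m=(d>0)&(np.hypot(P[...,0]-540,P[...,1]-58)<55)&(P[...,2]>25)&(p.min(-1)>150)
    q=P[m]; 
    for _ in range(4):
        c=q.mean(0);v=np.linalg.svd(q-c)[2][2]; v*=np.sign(v[2]); e=abs((q-c)@v); q=q[e<max(2,2*np.median(e))]
    print(n,"panel",len(q),c,v,"tilt",np.arccos(v[2]),"dir deg",np.degrees(np.arctan2(-v[1],-v[0])),e.mean())
    l=r.landmark_of("spot",n)[0]; o,dd=ray(n,l['pixel']); print("spot",l, o+dd*(((c-o)@v)/(dd@v)))
    cv2.imwrite(f'pics/{n}_panel.png',cv2.resize(p[170:300,150:480] if n=="top" else p[150:270,260:460],None,fx=2.4 if n=="top" else 4,fy=2.4 if n=="top" else 4,interpolation=cv2.INTER_CUBIC))
```

```text
top gaugetop 133 [494.2  282.76 140.02] [494.34 282.88 138.  ]
top barrel 69 [492.32 274.47 101.72] [493.83 278.3  102.28]
top cradletop 452 [493.06 277.56  57.3 ] [494.74 283.41  56.13]
top plate 306 [ 466.38 -328.12    8.04] [ 475.2  -332.31    8.48]
top panel 1149 [539.42  57.43  51.79] [-0.22 -0.03  0.97] tilt 0.22914387444114 dir deg 8.08092592263806 0.9246237378736113
spot {'pixel': [290.6, 228.4], 'conf': 0.59} [545.74  70.8   53.68]
scene gaugetop 98 [501.37 287.14 138.66] [496.97 285.63 137.09]
scene barrel 215 [505.44 289.44 102.92] [501.59 286.58 102.56]
scene cradletop 324 [506.16 290.29  57.83] [498.53 285.7   56.02]
scene plate 97 [ 470.64 -326.15    8.91] [ 462.97 -328.87    8.5 ]
scene panel 481 [541.71  59.4   53.22] [-0.22 -0.04  0.97] tilt 0.22976350383639219 dir deg 9.273386086703313 0.6691020791841099Traceback (most recent call last):
  File "<stdin>", line 15, in <module>
IndexError: list index out of range
```

View pics/top_panel.png

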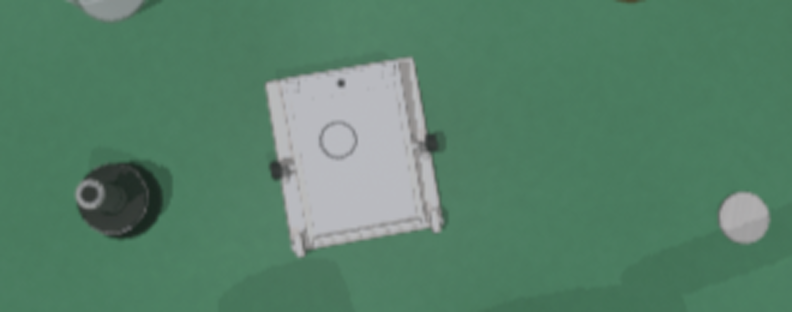

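```bash
cat >> h.py <<'E'
def plan(pos,rpy):
    p,Q=tcp(); T=R.from_euler('xyz',rpy,degrees=True)
    print('tcp',p.round(1),Q.as_euler('xyz',degrees=True).round(2),'shift(m)',(Q.inv().apply(np.array(pos)-p)/1000).round(4),'turn',(Q.inv()*T).as_rotvec().round(4))
E
python3 - <<'E'
from h import *
c=r.get_calibration('wrist'); p,Q=tcp(); T=np.array(c['cam_to_world'])
print(c['mtx'],'cam in tool',Q.inv().apply(T[:3,3]-p), Q.inv().apply(T[:3,2]),Q.inv().apply(T[:3,0]))
plan([420,-330,260],[180,0,8])
E
```

```text
[[280.66037534   0.         317.95279296]
 [  0.         280.66037534 201.16972993]
 [  0.           0.           1.        ]] cam in tool [  69.14110924   -0.68472412 -143.58384242] [-0.27744495  0.00102481  0.96074099] [ 2.00377176e-03  9.99997873e-01 -4.88031227e-04]
tcp [ 244.  -548.1  231.3] [-180.   -0.   24.] shift(m) [ 0.2495 -0.1277 -0.0287] turn [-0.     -0.      0.2792]
```

```bash
python3 -m crank '[[[0.05,-0.026,-0.006,0,0,0.06],[0.10,-0.051,-0.012,0,0,0.12],[0.15,-0.077,-0.018,0,0,0.18],[0.20,-0.102,-0.024,0,0,0.24],[0.235,-0.12,-0.028,0,0,0.279],[0.25,-0.128,-0.029,0,0,0.279],[0.25,-0.128,-0.029,0,0,0.279],[0.25,-0.128,-0.029,0,0,0.279]]]' 0
python3 - <<'E'
from h import *
np.set_printoptions(precision=2,suppress=True)
c=r.get_calibration('wrist');p,d=r.snapshot('wrist');cv2.imwrite('pics/w1.png',p)
l=r.landmark_of('zero_plate','wrist');print(l, [onz('wrist',x['pixel'],0,c) for x in l])
P=cloud('wrist',d,c); m=(d>0)&(np.hypot(P[...,0]-470,P[...,1]+330)<45)&(P[...,2]>4)&(P[...,2]<12); 
v,u=np.nonzero(m);q=P[m];print(len(q),q.mean(0),(q.min(0)+q.max(0))/2,u.mean(),v.mean(), q.max(0)-q.min(0))
plan([470,0,270],[180,0,8])
E
```

```text
time: 3.2
tool_pos: [419.6, -330.5, 260.0]
tcp_rot: [180.0, 0.0, 8.0]
ft_force: [0.6, 0.9, -0.1]
finger_gap: 85.2
[{'pixel': [322.3, 136.8], 'conf': 0.94}, {'pixel': [22.5, 99.1], 'conf': 0.34}] [array([ 466.36, -330.06,    0.  ]), array([458.5 ,  78.83,   0.  ])]
1042 [ 468.3  -328.38    9.1 ] [ 467.9  -328.55    9.01] 321.39731285988483 135.49136276391556 [49.27 48.97  4.51]
tcp [ 419.5 -330.6  260. ] [-179.99    0.03    7.92] shift(m) [ 0.1  -0.32 -0.01] turn [-0.  0. -0.]
```

View pics/w1.png

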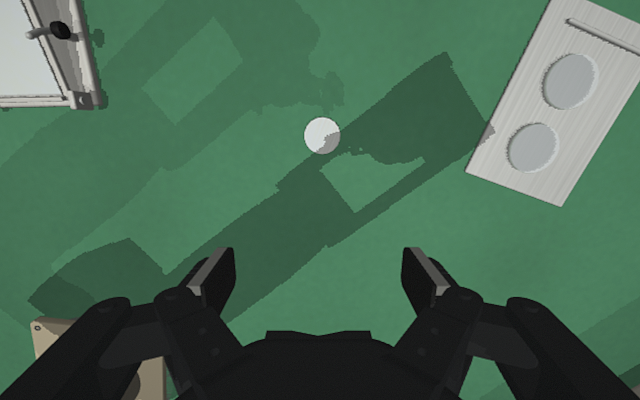

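The wrist view shows the plate at (322,136) and the panel's corner at the upper left. That puts the plate at about (468,-329), which agrees with the depth cloud.

```bash
python3 -m crank '[[[0.01,-0.03,-0.002,0,0,0],[0.025,-0.08,-0.004,0,0,0],[0.04,-0.128,-0.006,0,0,0],[0.055,-0.176,-0.008,0,0,0],[0.07,-0.224,-0.01,0,0,0],[0.085,-0.27,-0.01,0,0,0],[0.095,-0.305,-0.01,0,0,0],[0.1,-0.32,-0.01,0,0,0],[0.1,-0.32,-0.01,0,0,0]]]'
python3 - <<'E'
from h import *
np.set_printoptions(precision=3,suppress=True)
c=r.get_calibration('wrist');p,d=r.snapshot('wrist');cv2.imwrite('pics/w2.png',p)
l=r.landmark_of('spot','wrist');print(l, [onz('wrist',x['pixel'],53.4,c) for x in l])
l=r.landmark_of('panel','wrist');print(l, [onz('wrist',x['pixel'],30,c) for x in l])
P=cloud('wrist',d,c); m=(d>0)&(np.hypot(P[...,0]-540,P[...,1]-58)<40)&(P[...,2]>25); q=P[m]
for _ in range(4):
    cc=q.mean(0);v=np.linalg.svd(q-cc,full_matrices=False)[2][2]; v*=np.sign(v[2]); e=abs((q-cc)@v); q=q[e<max(2,2*np.median(e))]
print("panel",len(q),cc,v,"tilt",np.arccos(v[2]),"dir deg",np.degrees(np.arctan2(-v[1],-v[0])),e.mean())
l=r.landmark_of("spot",'wrist')
if l:
    o,dd=ray('wrist',l[0]['pixel'],c); print("spot", o+dd*(((cc-o)@v)/(dd@v)))
plan([480,200,280],[180,0,8])
E
```

```text
time: 4.42
tool_pos: [474.5, -0.1, 269.8]
tcp_rot: [180.0, 0.1, 8.0]
ft_force: [0.6, 0.3, -0.2]
finger_gap: 85.6
[{'pixel': [270.7, 109.1], 'conf': 0.64}] [array([547.344,  68.373,  53.4  ])]
[{'pixel': [280.5, 176.5], 'conf': 0.63}] [array([460.988,  50.352,  30.   ])]
panel 3446 [541.758  58.289  53.12 ] [-0.225 -0.035  0.974] tilt 0.2296311020063887 dir deg 8.926686629675354 0.5971275105305279
spot [547.328  68.151  54.764]
tcp [474.4  -1.2 269.9] [179.99   0.05   7.83] shift(m) [ 0.033 -0.199 -0.01 ] turn [ 0.     0.001 -0.003]
```

View pics/w2.png

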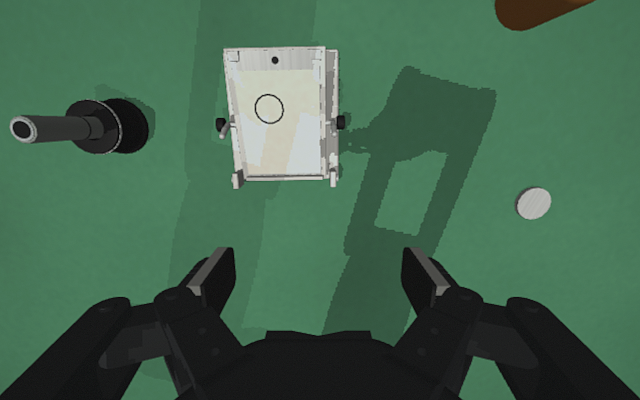

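The ring is at about (269,109), the gauge top at (24,129) and the cradle at (105,127). I'll fit the ring itself from this image and then move on.

```bash
python3 - <<'E'
from h import *
np.set_printoptions(precision=3,suppress=True)
p=cv2.imread('pics/w2.png'); c=r.get_calibration('wrist')
g=cv2.cvtColor(p,cv2.COLOR_BGR2GRAY)[85:135,245:295]; m=(g<110).astype('u1')
cs,_=cv2.findContours(m,cv2.RETR_LIST,cv2.CHAIN_APPROX_NONE)
v=np.array([-.225,-.035,.974]);cc=np.array([541.76,58.29,53.1])
for k in cs:
    if len(k)>30:
        e=cv2.fitEllipse(k); px=(e[0][0]+245,e[0][1]+85); o,dd=ray('wrist',px,c); print(px,e[1], o+dd*(((cc-o)@v)/(dd@v)))
plan([478,200,280],[180,0,8.5])
E
python3 -m crank '[[[0.006,-0.03,-0.002,0,0,0],[0.012,-0.075,-0.004,0,0,0],[0.02,-0.12,-0.007,0,0,0],[0.027,-0.165,-0.01,0,0,0],[0.033,-0.195,-0.01,0,0,0],[0.033,-0.199,-0.01,0,0,0],[0.033,-0.199,-0.01,0,0,0]]]'
python3 - <<'E'
from h import *
np.set_printoptions(precision=2,suppress=True)
c=r.get_calibration('wrist');p,d=r.snapshot('wrist');cv2.imwrite('pics/w3.png',p)
for t,z in(('gauge',10),('cradle',0)):
    l=r.landmark_of(t,'wrist');print(t,l, [onz('wrist',x['pixel'],z,c) for x in l])
P=cloud('wrist',d,c)
for a,b in((134,146),(75,132),(53,62)):
    m=(d>0)&(np.hypot(P[...,0]-496,P[...,1]-284)<50)&(P[...,2]>a)&(P[...,2]<b)
    q=P[m]; print(a,len(q))
    if len(q): print(q.mean(0),(q.min(0)+q.max(0))/2,q.max(0)-q.min(0))
E
```

```text
(268.7326259613037, 108.52545928955078) (26.520139694213867, 29.04619026184082) [547.719  69.294  54.872]
(268.7413902282715, 108.4721794128418) (27.220523834228516, 29.71939468383789) [547.781  69.286  54.886]
tcp [474.4  -1.2 269.9] [179.99   0.05   7.83] shift(m) [ 0.031 -0.199 -0.01 ] turn [ 0.     0.001 -0.012]
time: 5.5
tool_pos: [480.1, 199.5, 279.7]
tcp_rot: [180.0, 0.1, 7.8]
ft_force: [-0.8, -1.6, -0.4]
finger_gap: 85.8
gauge [{'pixel': [261.6, 149.0], 'conf': 0.72}] [array([496.97, 284.26,  10.  ])]
cradle [] []
134 534
[496.25 283.03 141.38] [495.78 283.77 139.12] [25.26 24.91 10.03]
75 292
[501.47 276.5  105.46] [496.66 283.04 103.73] [23.42 24.14 56.3 ]
53 1298
[500.59 277.64  58.66] [495.91 283.49  57.36] [64.59 64.55  8.49]
```

View pics/w3.png

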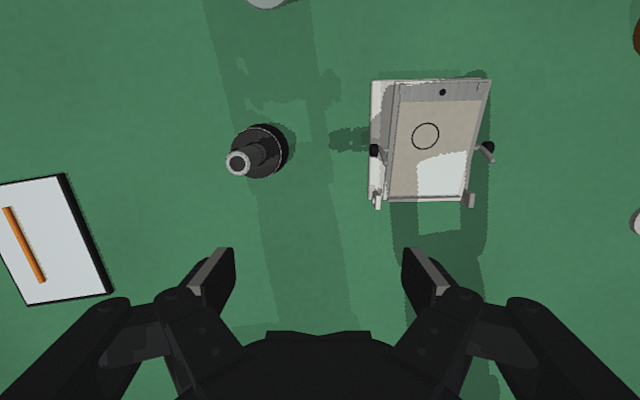

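The gauge top is at (238,163) and the cradle at (262,150). That puts the axis at (496,283.5), and three estimates agree.

Run:
```python
from h import *
plan([496,283.5,180],[180,0,8.5])
```

```text
tcp [480.2 199.1 279.9] [1.7997e+02 5.0000e-02 7.7400e+00] shift(m) [ 0.0271 -0.0815  0.0998] turn [ 0.0005  0.0008 -0.0133]
```

```bash
python3 -m crank '[[[0.009,-0.03,0.015,0,0,-0.006],[0.02,-0.06,0.045,0,0,-0.013],[0.027,-0.08,0.08,0,0,-0.013],[0.027,-0.0815,0.1,0,0,-0.013],[0.027,-0.0815,0.1,0,0,-0.013],[0.027,-0.0815,0.1,0,0,-0.013]]]'
python3 - <<'E'
from h import *
plan([496,283.5,86],[180,0,8.5])
c=r.get_calibration('wrist');p,d=r.snapshot('wrist');cv2.imwrite('pics/w4.png',p)
P=cloud('wrist',d,c)
m=(d>0)&(np.hypot(P[...,0]-496,P[...,1]-284)<22)&(P[...,2]>134)&(P[...,2]<150);q=P[m];print(len(q),q.mean(0),(q.min(0)+q.max(0))/2)
E
```

```text
time: 6.4
tool_pos: [496.7, 282.8, 181.4]
tcp_rot: [180.0, -0.1, 8.4]
ft_force: [-0.0, 0.1, -0.4]
finger_gap: 85.4
tcp [496.7 282.8 181.4] [ 1.7999e+02 -6.0000e-02  8.4200e+00] shift(m) [-0.0007 -0.0008  0.0954] turn [ 0.0002 -0.001  -0.0015]
1042 [497.33363517 284.2136585  141.38819145] [496.23902335 284.49238446 138.97325484]
```

View pics/w4.png

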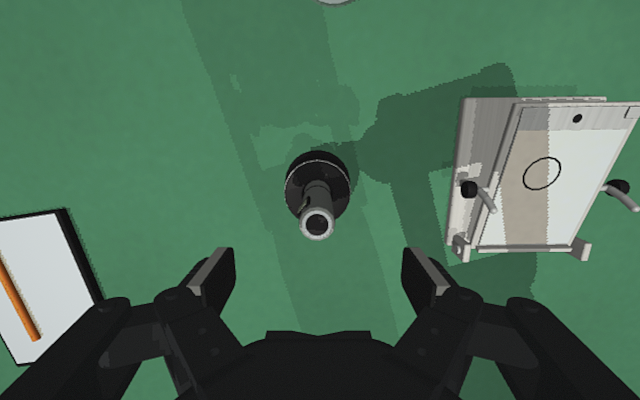

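The gauge top at (317,224) is centred between the fingers. I'll descend and grip.

```bash
python3 -m crank '[[[0,-0.001,0.02,0,0,0],[0,-0.001,0.045,0,0,0],[0,-0.001,0.07,0,0,0],[0,-0.001,0.088,0,0,0],[0,-0.001,0.0955,0,0,0],[0,-0.001,0.0955,0,0,0],[0,-0.001,0.0955,0,0,0]]]' 0
python3 -m crank '[[[0,0,0,0,0,0],[0,0,0,0,0,0],[0,0,0,0,0,0],[0,0,0,0,0,0],[0,0,0,0,0,0],[0,0,0,0,0,0],[0,0,0,0,0,0],[0,0,0,0,0,0]]]' 1 50
python3 - <<'E'
from h import *
p,d=r.snapshot('wrist');cv2.imwrite('pics/w5.png',p); print(r.sense())
E
```

```text
time: 7.32
tool_pos: [497.8, 284.4, 87.5]
tcp_rot: [-180.0, -0.2, 8.4]
ft_force: [0.0, -0.6, -0.4]
finger_gap: 85.4
time: 8.32
tool_pos: [498.0, 284.3, 87.7]
tcp_rot: [-180.0, -0.2, 8.4]
ft_force: [-0.6, -1.6, 5.8]
finger_gap: 25.0
{'time': 8.375, 'joint_pos': array([ 2.46267327e+01,  9.71881171e+00,  9.82534895e+01, -3.56750909e-02,
        7.17913822e+01,  1.06218530e+02]), 'qd': array([-1.25092549e-02, -2.77720139e-02, -1.60553381e-01,  6.68024190e-05,
       -1.42849568e-01, -1.76275815e-02]), 'joint_efforts': array([ 8.45265649e-01, -5.25133789e+01, -4.44653392e+01,  6.05660230e-01,
       -5.90965301e-01,  2.97294231e-03]), 'tool_pos': array([498.00262784, 284.37021073,  87.75605638]), 'tcp_rot': array([-179.9665811 ,   -0.23638674,    8.41921136]), 'ft_force': array([-0.4614651 , -2.11089703,  5.52534291]), 'wrist_torque': array([-0.43523034,  0.14004234, -0.04129365]), 'finger_gap': 24.68009009765238}
```

View pics/w5.png

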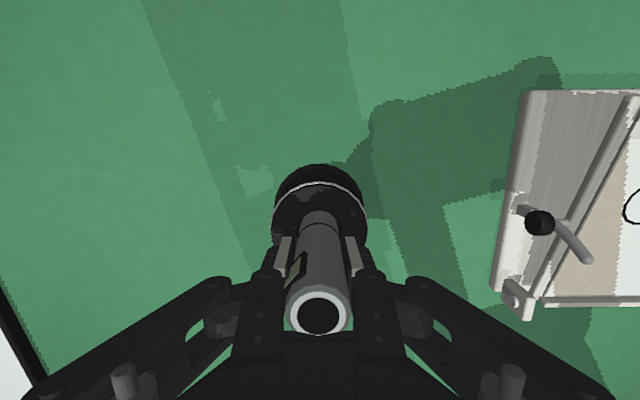

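Held (gap 25 mm, barrel 26 mm). Lifting.

```bash
python3 -m crank '[[[0,0,-0.008,0,0,0],[0,0,-0.02,0,0,0],[0,0,-0.035,0,0,0],[0,0,-0.055,0,0,0],[0,0,-0.08,0,0,0],[0,0,-0.105,0,0,0],[0,0,-0.12,0,0,0],[0,0,-0.125,0,0,0],[0,0,-0.125,0,0,0]]]'
python3 - <<'E'
from h import *
for n in('wrist','scene','top'):
    p,d=r.snapshot(n);cv2.imwrite(f'pics/l_{n}.png',p)
    print(n,r.look_for('gauge',n)[:1])
c=cv2.imread('pics/l_scene.png')[130:280,330:490]; cv2.imwrite('pics/l_sc.png',cv2.resize(c,None,fx=4,fy=4,interpolation=cv2.INTER_CUBIC)[:600])
print(r.sense()['ft_force']); plan([480,0,215],[180,0,8.5])
E
```

```text
time: 9.5
tool_pos: [497.4, 284.2, 212.6]
tcp_rot: [-180.0, -0.2, 8.4]
ft_force: [0.2, 0.2, -1.3]
finger_gap: 24.6
wrist [{'extent': [280.8, 198.4, 352.7, 336.1], 'conf': 0.9}]
scene [{'extent': [420.7, 154.6, 433.2, 211.4], 'conf': 0.75}]
top [{'extent': [262.2, 191.4, 330.8, 272.2], 'conf': 0.42}]
[ 0.23357655 -1.31154473 -1.08250716]
tcp [497.1 284.  211.8] [-1.7999e+02 -1.5000e-01  8.4200e+00] shift(m) [-0.0585  0.2785 -0.0034] turn [-0.0001 -0.0027 -0.0015]
```

View pics/l_sc.png

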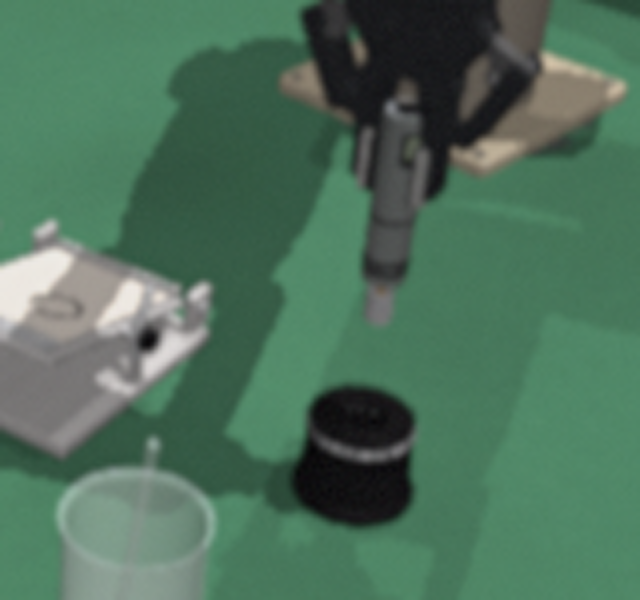

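View pics/l_wrist.png

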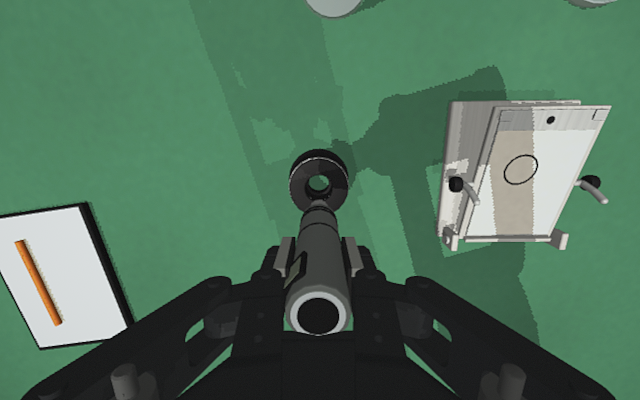

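The scene crop shows the gauge out of the cradle and hanging upright in the fingers. In the wrist view its top is at (319,316) and its sleeve at (318,205). Next I measure its tilt in the hand.

```bash
cat > gfit.py <<'E'
from h import *
from scipy.optimize import least_squares
def gfit(name):
    c=r.get_calibration('wrist');p0,Q=tcp();p,d=r.snapshot('wrist');cv2.imwrite(name,p)
    P=Q.inv().apply((cloud('wrist',d,c)-p0).reshape(-1,3)).reshape(400,640,3)
    m=(d>0)&(abs(P[...,1])<11)&(P[...,2]>-45)&(P[...,2]<50)&(P[...,0]>0)&(P[...,0]<25)
    q=P[m]
    # axis: point (x0,y0) at z=0, slope (a,b), radius 13
    f=lambda t:np.hypot(q[:,0]-t[0]-t[2]*q[:,2],q[:,1]-t[1]-t[3]*q[:,2])-13
    s=least_squares(f,[0,0,0,0],loss='soft_l1',f_scale=.5)
    t=s.x; print('n',len(q),'axis at TCP z=0',t[:2].round(2),'slope x,y',t[2:].round(4),'res',np.median(abs(f(t))).round(2),'z range',q[:,2].min().round(1),q[:,2].max().round(1))
    T=(d>0)&(np.hypot(P[...,0],P[...,1])<20)&(P[...,2]>-70)&(P[...,2]<-40)
    if T.any(): print('top z',np.percentile(P[T][:,2],[2,10,30,50]).round(1))
    return c,p0,Q,p
E
python3 - <<'E'
from gfit import *
c,p0,Q,p=gfit('pics/g1.png')
cv2.imwrite('pics/g1c.png',cv2.resize(p[170:350,260:380],None,fx=3.3,fy=3.3,interpolation=cv2.INTER_CUBIC))
# predicted mouth of sleeve for tip at tool z=77.7
K=np.array(c['mtx']);T=np.linalg.inv(c['cam_to_world'])
for x,y,z in((0,0,77.7+6),(0,0,55.7),(0,0,-52.3)):
    w=Q.apply([x,y,z])+p0; u=K@(T[:3,:3]@w+T[:3,3]); print((x,y,z),u[:2]/u[2])
E
```

```text
n 2781 axis at TCP z=0 [-2.26 -0.42] slope x,y [-0.0084  0.0137] res 0.24 z range -45.0 49.9
top z [-60.2 -55.1 -54.3 -53.5]
(0, 0, 83.7) [318.06289616 205.05406867]
(0, 0, 55.7) [318.09964925 215.8943014 ]
(0, 0, -52.3) [318.41475059 308.83265244]
```

View pics/g1c.png

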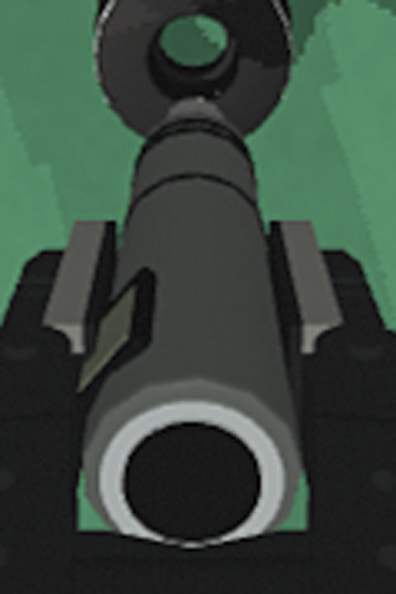

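```bash
python3 -m crank '[[[-0.006,0.03,0,0,0,0],[-0.015,0.075,0,0,0,0],[-0.025,0.12,0,0,0,0],[-0.035,0.165,0,0,0,0],[-0.045,0.21,0,0,0,0],[-0.053,0.25,0,0,0,0],[-0.058,0.275,0,0,0,0],[-0.059,0.279,0,0,0,0]]]'
python3 - <<'E'
from h import *
plan([470.6,-328.1,150],[180,0,8.4])
E
```

```text
time: 10.85
tool_pos: [479.6, -1.9, 211.7]
tcp_rot: [-180.0, -0.2, 8.3]
ft_force: [-0.2, 0.7, -2.0]
finger_gap: 25.0
tcp [479.6  -1.9 211.7] [-1.7999e+02 -1.7000e-01  8.2800e+00] shift(m) [-0.056   0.3215  0.0615] turn [-0.0001 -0.003  -0.0022]
```

```bash
python3 -m crank '[[[-0.006,0.03,0,0,0,0],[-0.014,0.075,0,0,0,0],[-0.021,0.12,0,0,0,0],[-0.029,0.165,0,0,0,0],[-0.037,0.21,0,0,0,0],[-0.044,0.255,0.02,0,-0.003,0],[-0.05,0.29,0.04,0,-0.003,0],[-0.055,0.316,0.058,0,-0.003,0],[-0.056,0.3215,0.0615,0,-0.003,0],[-0.056,0.3215,0.0615,0,-0.003,0]]]'
python3 - <<'E'
from gfit import *
c,p0,Q,p=gfit('pics/g2.png')
cv2.imwrite('pics/g2c.png',cv2.resize(p[100:340,220:420],None,fx=2.4,fy=2.4))
p,d=r.snapshot('top');cv2.imwrite('pics/t2.png',p)
print(r.sense()['ft_force'])
plan([470.6,-328.1,100],[180,0,8.4])
E
```

```text
time: 12.1
tool_pos: [470.9, -327.3, 149.9]
tcp_rot: [-179.9, 0.0, 8.3]
ft_force: [0.5, 0.1, -0.6]
finger_gap: 25.1
n 2798 axis at TCP z=0 [-2.25 -0.45] slope x,y [-0.0081  0.0135] res 0.22 z range -45.0 50.0
top z [-60.2 -55.1 -54.3 -53.4]
[ 0.04083612  0.34754433 -0.92780866]
tcp [ 471.4 -327.2  150.9] [ 1.7998e+02 -5.0000e-02  8.3300e+00] shift(m) [-0.001   0.0007  0.0509] turn [ 0.0004 -0.0009 -0.0012]
```

View pics/g2c.png

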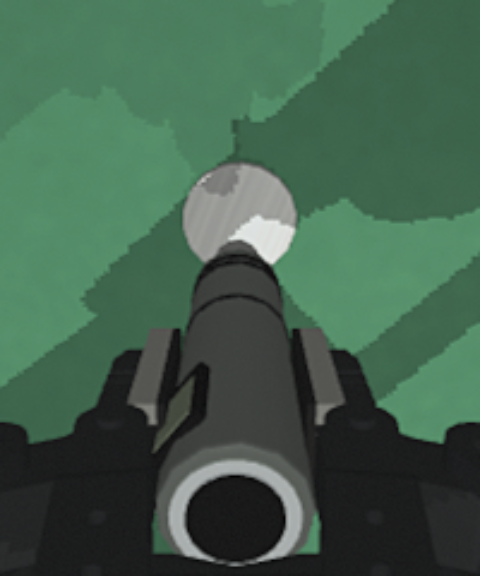

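The plate sits straight below the gauge, at crop position (240,215). I'll descend to just above it.

```bash
python3 -m crank '[[[0,0,0.015,0,0,0],[-0.001,0.0007,0.035,0,0,0],[-0.001,0.0007,0.05,0,0,0],[-0.001,0.0007,0.054,0,0,0],[-0.001,0.0007,0.055,0,0,0],[-0.001,0.0007,0.055,0,0,0]]]'
python3 -c "
from h import *
s=r.sense();print(s['tool_pos'],s['ft_force'])
r.snapshot('scene');p,d=r.snapshot('scene');cv2.imwrite('pics/s3.png',cv2.resize(p[110:190,230:330],None,fx=6,fy=6,interpolation=cv2.INTER_CUBIC))"
```

```text
time: 12.95
tool_pos: [470.9, -328.4, 96.5]
tcp_rot: [179.9, -0.1, 8.3]
ft_force: [-1.1, 0.8, -1.3]
finger_gap: 24.8
[ 470.92176005 -328.38953331   96.46236173] [-1.12779374  0.76203438 -1.25614971]
```

View pics/s3.png

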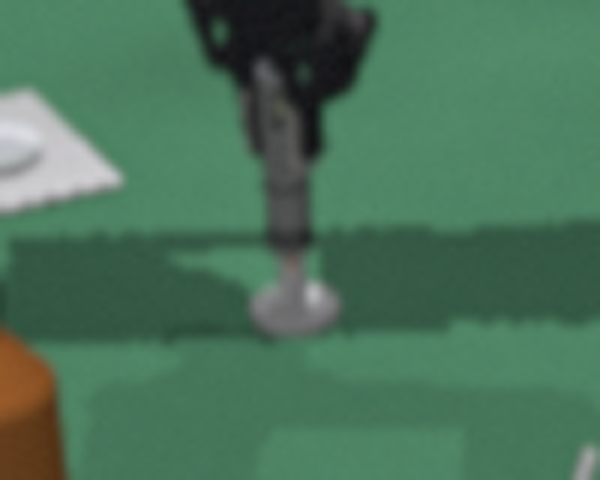

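```bash
python3 -m crank '[[[0,0,0.002,0,0,0],[0,0,0.004,0,0,0],[0,0,0.0055,0,0,0],[0,0,0.007,0,0,0],[0,0,0.007,0,0,0]]]'
```

```text
time: 13.68
tool_pos: [471.1, -328.5, 89.8]
tcp_rot: [179.9, -0.1, 8.3]
ft_force: [0.0, 1.3, 1.8]
finger_gap: 24.6
```

```bash
python3 -m crank '[[[0,0,0.001,0,0,0],[0,0,0.002,0,0,0],[0,0,0.003,0,0,0],[0,0,0.003,0,0,0]]]'; python3 -m crank '[[[0,0,0.001,0,0,0],[0,0,0.001,0,0,0]]]'
```

```text
time: 14.18
tool_pos: [471.2, -328.6, 86.9]
tcp_rot: [179.9, -0.1, 8.3]
ft_force: [-0.4, 0.9, 2.9]
finger_gap: 24.7
time: 14.42
tool_pos: [471.2, -328.6, 85.9]
tcp_rot: [179.9, -0.1, 8.3]
ft_force: [-1.0, 1.2, 4.3]
finger_gap: 25.1
```

```bash
python3 -m crank '[[[0,0,0.0005,0,0,0],[0,0,0.0005,0,0,0],[0,0,0.0005,0,0,0]]]'; python3 -m crank '[[[0,0,0.0005,0,0,0],[0,0,0.0005,0,0,0]]]'
```

```text
time: 14.8
tool_pos: [471.3, -328.6, 85.7]
tcp_rot: [179.9, -0.1, 8.3]
ft_force: [-1.6, 1.7, 6.4]
finger_gap: 24.7
time: 15.05
tool_pos: [471.4, -328.6, 85.6]
tcp_rot: [179.9, -0.1, 8.3]
ft_force: [-1.8, 1.5, 7.6]
finger_gap: 25.0
```

The TCP has stopped at 85.6 mm and the force is still rising, so the tip is seated. Holding for over a second.

```bash
python3 -m crank '[[[0,0,0.0005,0,0,0],[0,0,0.0005,0,0,0],[0,0,0.0005,0,0,0],[0,0,0.0005,0,0,0],[0,0,0.0005,0,0,0],[0,0,0.0005,0,0,0],[0,0,0.0005,0,0,0],[0,0,0.0005,0,0,0],[0,0,0.0005,0,0,0],[0,0,0.0005,0,0,0]]]'
python3 - <<'E'
from gfit import *
c,p0,Q,p=gfit('pics/g4.png')
cv2.imwrite('pics/g4c.png',cv2.resize(p[140:340,220:420],None,fx=2.4,fy=2.4))
p,d=r.snapshot('scene');cv2.imwrite('pics/s4.png',cv2.resize(p[110:190,230:330],None,fx=6,fy=6,interpolation=cv2.INTER_CUBIC))
print(r.sense()['ft_force'],r.sense()['wrist_torque'])
E
```

```text
time: 16.3
tool_pos: [471.5, -328.7, 85.7]
tcp_rot: [179.9, -0.1, 8.3]
ft_force: [-2.4, 1.4, 7.7]
finger_gap: 25.0
n 2755 axis at TCP z=0 [-2.36 -0.5 ] slope x,y [-0.0125  0.0112] res 0.23 z range -45.0 49.9
top z [-62.7 -55.1 -54.3 -53.5]
[-2.90894617  2.60137192  7.7440267 ] [0.58845726 0.55897257 0.04456241]
```

View pics/g4c.png

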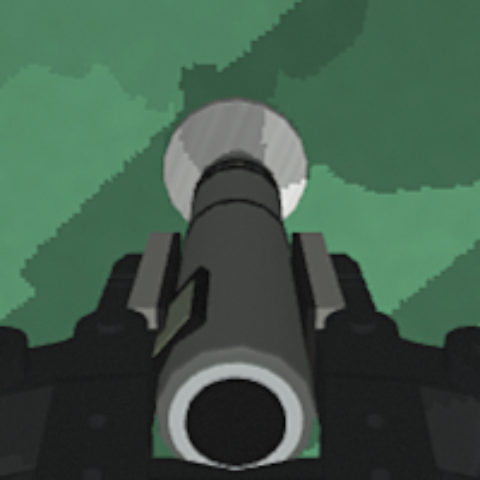

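View pics/s4.png

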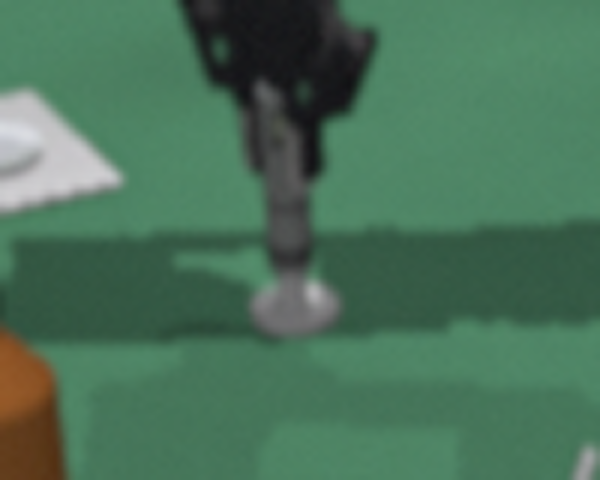

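The gauge is upright, central on the plate and fully in, and it held for more than 1.3 s. Lifting away towards the panel.

```bash
python3 -m crank '[[[0,0,-0.003,0,0,0],[0,0,-0.01,0,0,0],[0,0,-0.03,0,0,0],[0,0,-0.06,0,0,0],[0,0,-0.095,0,0,0],[0,0,-0.12,0,0,0],[0,0,-0.13,0,0,0],[0,0,-0.13,0,0,0]]]'
cat > tgt.py <<'E'
from h import *
import sys
rpy=[180,-np.degrees(.2296),8.8]; T=R.from_euler('xyz',rpy,degrees=True)
spot=np.array([547.5,69.4,54.0]); tip=np.array([-3.1,.5,77.65])
def tgt(h): return spot-T.apply([0,0,h])-T.apply(tip)
if __name__=='__main__':
    print(T.as_matrix()[:,2]); t=tgt(float(sys.argv[1])); print(t.round(1)); plan(t,rpy)
    p,Q=tcp(); print('tip now',(p+Q.apply(tip)).round(1),'in spot frame',(T.inv().apply(p+Q.apply(tip)-spot)*[1,-1,-1]).round(1))
E
python3 tgt.py 60
```

```text
time: 17.4
tool_pos: [471.4, -328.7, 216.5]
tcp_rot: [179.8, -0.2, 8.3]
ft_force: [-0.6, 0.5, -1.8]
finger_gap: 24.8
[ 0.22490896  0.03481775 -0.97375751]
[519.4  65.6 188.7]
tcp [ 471.4 -328.7  216.5] [179.83  -0.21   8.34] shift(m) [ 0.1046 -0.3832  0.027 ] turn [ 0.004   0.226  -0.0077]
tip now [ 468.7 -329.8  138.9] in spot frame [-116.  -382.5  114.2]
```

```bash
python3 -m crank '[[[0.008,-0.03,0,0,0,0],[0.02,-0.075,0,0,0.03,0],[0.033,-0.12,0,0,0.07,0],[0.045,-0.165,0,0,0.11,0],[0.057,-0.21,0,0.002,0.15,-0.004],[0.07,-0.255,0,0.004,0.19,-0.008],[0.082,-0.3,0.01,0.004,0.226,-0.008],[0.095,-0.345,0.02,0.004,0.226,-0.008],[0.103,-0.378,0.026,0.004,0.226,-0.008],[0.1046,-0.3832,0.027,0.004,0.226,-0.008]]]'
python3 -m crank '[[[0,0,0,0,0,0]]]'
python3 - <<'E'
from gfit import *
c,p0,Q,p=gfit('pics/g5.png')
p,d=r.snapshot('top');cv2.imwrite('pics/t5.png',p)
p,d=r.snapshot('scene');cv2.imwrite('pics/s5.png',cv2.resize(p[110:260,260:460],None,fx=4,fy=4,interpolation=cv2.INTER_CUBIC))
E
python3 tgt.py 25
```

```text
time: 18.65
tool_pos: [518.0, 67.5, 186.3]
tcp_rot: [-180.0, -12.9, 9.0]
ft_force: [-1.0, -0.6, -1.0]
finger_gap: 25.2
time: 18.77
tool_pos: [517.4, 67.5, 185.3]
tcp_rot: [-180.0, -12.8, 9.0]
ft_force: [0.3, 0.2, -1.4]
finger_gap: 24.8
n 2750 axis at TCP z=0 [-2.01 -0.5 ] slope x,y [-0.0083  0.0123] res 0.24 z range -45.0 49.9
top z [-59.5 -55.3 -54.5 -53.7]
[ 0.22490896  0.03481775 -0.97375751]
[527.3  66.8 154.7]
tcp [517.8  66.6 185.9] [-179.96  -12.89    8.92] shift(m) [0.0023 0.0013 0.0325] turn [-0.0011  0.0046  0.0021]
tip now [532.   68.3 109.5] in spot frame [-2.5  1.3 57.6]
```

View pics/g5.png

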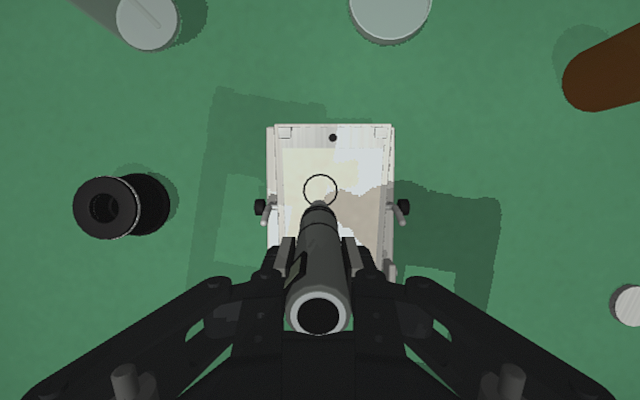

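View pics/s5.png

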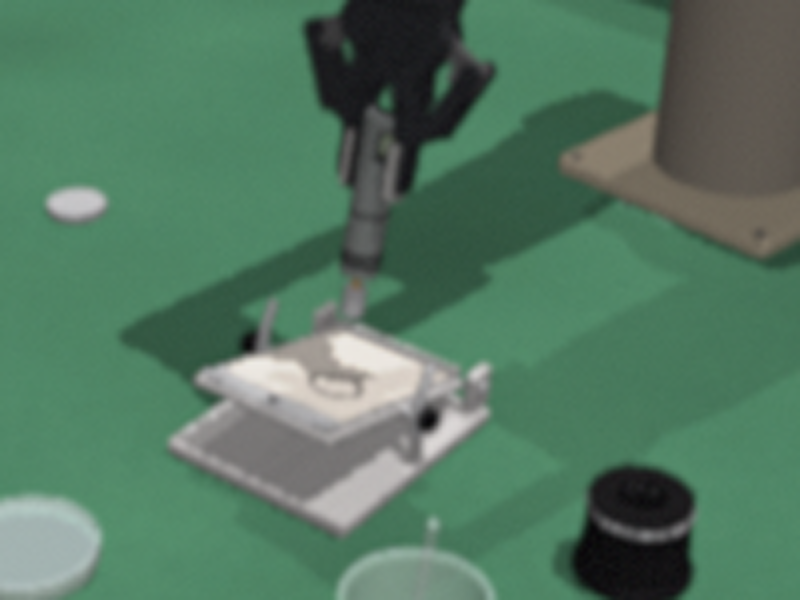

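The wrist view shows the ring at (320,190), directly ahead of the sleeve at (320,207). I'll remeasure the ring and the panel normal from here, in the tool frame.

```bash
cat > ring.py <<'E'
from h import *
np.set_printoptions(precision=3,suppress=True)
c=r.get_calibration('wrist');p0,Q=tcp();p,d=r.snapshot('wrist')
P=cloud('wrist',d,c); v0=np.array([-.225,-.035,.974]); s0=np.array([547.5,69.4,54])
D=P-s0; m=(d>0)&(abs(D@v0)<5)&(abs(D[...,0])<50)&(abs(D[...,1])<35); q=P[m]
for _ in range(4):
    cc=q.mean(0);v=np.linalg.svd(q-cc,full_matrices=False)[2][2]; v*=np.sign(v[2]); e=abs((q-cc)@v); q=q[e<max(1,2.5*np.median(e))]
print(len(q),'normal',v,'in tool',Q.inv().apply(v),'offset of spot plane',(cc-s0)@v)
# ring pixels
gray=cv2.cvtColor(p,cv2.COLOR_BGR2GRAY); o,_=ray('wrist',(0,0),c)
uv=np.argwhere((gray<90))
K=np.array(c['mtx']);T=np.array(c['cam_to_world'])
rr=np.c_[(uv[:,1]-K[0,2])/K[0,0],(uv[:,0]-K[1,2])/K[1,1],np.ones(len(uv))]@T[:3,:3].T
X=o+rr*(((cc-o)@v)/(rr@v))[:,None]
k=np.linalg.norm(X-s0,axis=1)
X=X[(k<24)]; px=uv[k<24]
up=np.array([np.cos(.15),np.sin(.15),0]);up-=v*(up@v);up/=np.linalg.norm(up);lf=np.cross(v,up)
a=np.c_[(X-s0)@up,(X-s0)@lf]
from scipy.optimize import least_squares
f=lambda t:np.hypot(a[:,0]-t[0],a[:,1]-t[1])-17
s=least_squares(f,[0,0],loss='cauchy',f_scale=.7).x
C=s0+up*s[0]+lf*s[1]+v*((cc-s0)@v)
print('ring offset up,left',s,'n',(abs(f(s))<1.5).sum(),len(a),'centre',C,'in tool',Q.inv().apply(C-p0))
E
python3 ring.py
```

```text
4655 normal [-0.222 -0.035  0.974] in tool [-0.002 -0.001 -1.   ] offset of spot plane 0.7174877239997978
ring offset up,left [-0.132  1.061] n 150 319 centre [547.055  70.405  54.671] in tool [ -0.488   0.834 134.486]
```

```bash
python3 -m crank '[[[0.0015,0.0003,0.008,0,0,0],[0.0025,0.0003,0.02,0,0,0],[0.0025,0.0003,0.033,0,0,0],[0.0025,0.0003,0.041,0,0,0],[0.0025,0.0003,0.044,0,0,0],[0.0025,0.0003,0.044,0,0,0]]]'
python3 ring.py
python3 - <<'E'
from gfit import *
c,p0,Q,p=gfit('pics/g6.png')
cv2.imwrite('pics/g6c.png',cv2.resize(p[120:340,220:420],None,fx=2.6,fy=2.6))
E
```

```text
time: 19.73
tool_pos: [530.1, 68.2, 143.7]
tcp_rot: [-180.0, -12.9, 8.9]
ft_force: [0.2, 0.5, 0.1]
finger_gap: 25.0
5397 normal [-0.222 -0.035  0.974] in tool [-0.002 -0.    -1.   ] offset of spot plane 0.7019278576079194
ring offset up,left [0.067 1.066] n 244 955 centre [547.249  70.439  54.701] in tool [-2.978  0.506 90.573]
n 2749 axis at TCP z=0 [-2.03 -0.49] slope x,y [-0.0088  0.0129] res 0.23 z range -45.0 50.0
top z [-59.4 -55.3 -54.5 -53.7]
```

View pics/g6c.png

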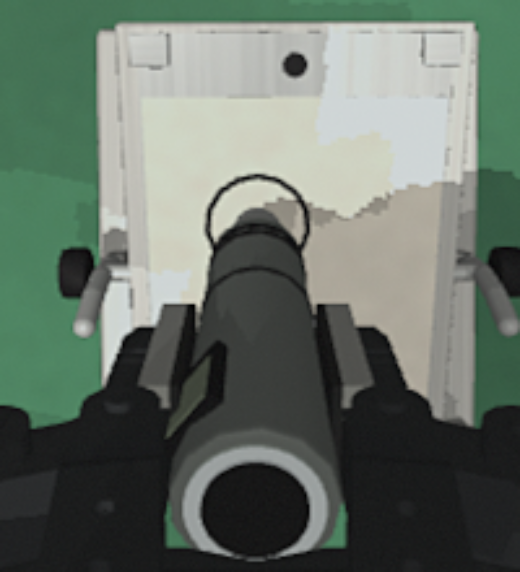

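The sleeve lies inside the ring (crop ring centre at about (257,225)). The ring centre at (-3.0,0.5) in the tool frame matches the tip at (-2.8,0.5). Advancing gently.

```bash
python3 -c "
from h import *
print(r.sense()['ft_force'])"
python3 -m crank '[[[0,0,0.002,0,0,0],[0,0,0.004,0,0,0],[0,0,0.006,0,0,0],[0,0,0.007,0,0,0],[0,0,0.007,0,0,0]]]'
python3 -m crank '[[[0,0,0.001,0,0,0],[0,0,0.002,0,0,0],[0,0,0.002,0,0,0]]]'
```

```text
[-0.16123173  0.39536673 -0.39648601]
time: 20.45
tool_pos: [531.9, 68.4, 137.3]
tcp_rot: [-180.0, -12.9, 8.9]
ft_force: [0.6, -0.1, -1.0]
finger_gap: 25.1
time: 20.82
tool_pos: [532.4, 68.5, 135.5]
tcp_rot: [-180.0, -13.0, 8.9]
ft_force: [0.3, -0.2, -0.2]
finger_gap: 24.8
```

```bash
python3 -m crank '[[[0,0,0.001,0,0,0],[0,0,0.002,0,0,0],[0,0,0.002,0,0,0]]]'; python3 -m crank '[[[0,0,0.001,0,0,0],[0,0,0.002,0,0,0],[0,0,0.002,0,0,0]]]'
```

```text
time: 21.2
tool_pos: [532.9, 68.6, 133.5]
tcp_rot: [-180.0, -13.0, 8.9]
ft_force: [-1.4, -0.7, 1.8]
finger_gap: 24.9
time: 21.58
tool_pos: [533.4, 68.7, 131.7]
tcp_rot: [-180.0, -13.0, 8.9]
ft_force: [-2.4, -0.1, 1.6]
finger_gap: 24.6
```

```bash
python3 -m crank '[[[0,0,0.001,0,0,0],[0,0,0.0015,0,0,0],[0,0,0.0015,0,0,0]]]'; python3 -m crank '[[[0,0,0.0007,0,0,0],[0,0,0.0007,0,0,0]]]'
```

```text
time: 21.95
tool_pos: [533.8, 68.7, 130.2]
tcp_rot: [-180.0, -13.0, 8.9]
ft_force: [-2.5, -0.1, 3.8]
finger_gap: 25.1
time: 22.2
tool_pos: [534.0, 68.7, 129.7]
tcp_rot: [-180.0, -13.0, 8.9]
ft_force: [-2.2, -0.2, 3.3]
finger_gap: 24.9
```

```bash
python3 -m crank '[[[0,0,0.0006,0,0,0],[0,0,0.0006,0,0,0]]]'; python3 -m crank '[[[0,0,0.0005,0,0,0],[0,0,0.0005,0,0,0]]]'
```

```text
time: 22.45
tool_pos: [534.3, 68.8, 129.6]
tcp_rot: [-180.0, -13.0, 8.9]
ft_force: [-4.7, -0.7, 7.7]
finger_gap: 24.8
time: 22.7
tool_pos: [534.4, 68.8, 129.5]
tcp_rot: [-180.0, -13.0, 8.9]
ft_force: [-6.0, -0.2, 8.0]
finger_gap: 24.9
```

```bash
python3 -m crank '[[[0,0,0.0003,0,0,0],[0,0,0.0003,0,0,0],[0,0,0.0003,0,0,0],[0,0,0.0003,0,0,0]]]'
python3 ring.py
python3 - <<'E'
from gfit import *
c,p0,Q,p=gfit('pics/g7.png')
cv2.imwrite('pics/g7c.png',cv2.resize(p[120:340,220:420],None,fx=2.6,fy=2.6))
p,d=r.snapshot('scene');cv2.imwrite('pics/s7.png',cv2.resize(p[110:260,260:460],None,fx=4,fy=4,interpolation=cv2.INTER_CUBIC))
for t in('amber_bottle','beaker','petri_dish'):
    l=r.landmark_of(t,'scene'); print(t,l and onz('scene',l[0]['pixel'],0).round(0))
for i in range(4):
    r.snapshot('top'); s=r.sense(); print(s['time'],s['tool_pos'],s['ft_force'],s['ft_force']@np.array([-.222,-.035,.974]))
E
python3 tgt.py 0
```

```text
time: 23.2
tool_pos: [534.4, 68.8, 129.6]
tcp_rot: [-180.0, -13.0, 8.9]
ft_force: [-5.2, 0.5, 7.9]
finger_gap: 25.1
5685 normal [-0.221 -0.034  0.975] in tool [ 0.001 -0.001 -1.   ] offset of spot plane 0.7180108401074055
ring offset up,left [-0.04   1.144] n 277 1236 centre [547.132  70.501  54.692] in tool [-4.333  0.322 75.863]
n 2705 axis at TCP z=0 [-2.24 -0.51] slope x,y [-0.0161  0.0126] res 0.24 z range -45.0 50.0
top z [-59.4 -55.4 -54.5 -53.7]
amber_bottle [ 720. -227.    0.]
beaker [712. 298.   0.]
petri_dish [773.  30.   0.]
23.55 [534.40681832  68.77775858 129.59268188] [-5.24126219 -0.75446728  7.93371021] 8.91740030875496
23.6 [534.4351707   68.76514565 129.6104995 ] [-5.62605059 -0.45569404  7.72422315] 8.788325872578447
23.65 [534.38526808  68.7899345  129.55824904] [-5.28919879 -1.43226068  7.06745864] 8.108035968250025
23.7 [534.40536588  68.78653201 129.57440654] [-4.7768702  -0.69557648  7.00474995] 7.907436811845229
[ 0.22490896  0.03481775 -0.97375751]
[532.9  67.7 130.3]
tcp [534.4  68.8 129.6] [-179.98  -13.      8.93] shift(m) [-0.0014  0.0009 -0.0011] turn [-0.0008  0.0028  0.0022]
tip now [548.7  70.6  53.2] in spot frame [ 1.2  1.  -1.1]
```

View pics/g7c.png

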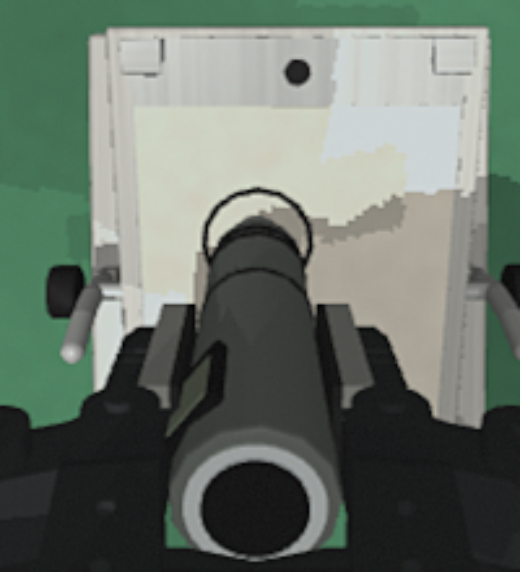

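View pics/s7.png

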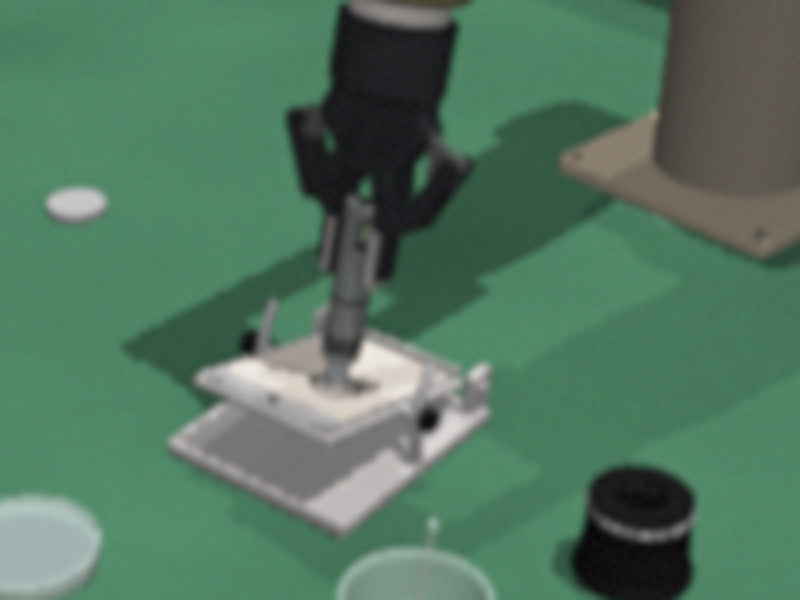

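The sleeve is fully in and inside the ring (crop about (258,240)). The tip is within about 2 mm of centre, the axis within about 0.02 rad of square, and the push is a steady 8–9 N. The bystanders are where they started.

```bash
python3 -c "
from bench import r
s=r.sense();print(s['time'],s['ft_force'],s['qd']);print(r.hand_in())"
```

```text
23.7 [-4.7768702  -0.69557648  7.00474995] [ 0.00894713 -0.01979385 -0.02782959 -0.03084567 -0.04262996  0.03602474]
the job is handed in; nothing more can be done
None
```

I lifted the gauge out of its cradle, pressed it upright on the middle of the zero plate, then set it on the ring. The job was handed in at 23.7 s with the gauge still held there; no verdict came back, so these are my own readings.

- **Zero check:** the sleeve was fully in (the arm stopped moving while the force rose) at about 8–9 N, held for more than 1.3 s. The gauge was within about 1° of upright, and the plate images showed the tip close to its middle.
- **On the panel:** the tip is about 1–2 mm from the ring's centre and the axis is within about 0.02 rad of square. The sleeve is fully in, with a steady 8–9 N push and no visible movement.
- **Bottle, beaker and dish:** nothing touched them. The networks place them within their usual scatter of 5–15 mm of where they were at the start, which is too coarse to measure small shifts.
- **Disagreements:** two readings were slightly off.
    - The wrist camera put the panel surface about 1 mm higher than the geometry predicts. I used force to judge contact instead.
    - There is a small sideways force of about 3 N at the tip, which I left alone.

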